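# Sweep the trimming board and hang up the scraper

### The job

Use the scraper block to sweep all four cardboard offcuts off the trimming board into the scrap bin at its open edge, without touching the offcuts with the hand. Then hang the scraper on the rack, both of its holes on the two pins and pushed back to the uprights, and let go. Leave the other things on the bench where they are.

Things in the scene. Friction and masses are not known exactly. Their poses are not given: they have to be found in the camera images.
- trim_board: fixed trimming board with scrap bin, 200 x 370 mm (x, y). Origin on the bench under the middle of the deck; z up. The grey deck is 75 mm above the bench, from x = -100 to 100 and y = -110 to 110 mm; its two long sides are open, so things can fall off them; a 12 mm high metal rail closes the end y = 110 mm. Level past the edge y = -110 mm, towards -y, lies the open bin
- board_lip (a point): middle of the deck's open edge, at deck height (board frame 0, -110, 75 mm)
- bin_floor (a point): middle of the bin's floor, 5 mm above the bench; inside the bin is 190 mm across x and 134 mm along y (from y = -110 to -244 mm in the board's frame), 70 mm deep below the deck; its side walls are level with the deck, its end wall is 95 mm high
- pin_rack: fixed dark steel rack. Origin on the bench below the front faces of its two uprights; x points away from the robot, y left, z up. Uprights 16 mm wide, 14 mm deep, 130 mm high, at y = -45 and 45 mm; base plate from x = -30 to 60 and y = -70 to 70 mm, 10 mm thick. Each upright carries one level pin
- pin_mid (a point): point midway between the roots of the two pins (rack frame 0, 0, 115 mm). The steel pins are 10 mm thick and 45 mm long, stick out from the uprights' front faces towards the rack's -x, at y = -45 and 45 mm, axes 115 mm above the bench
- scraper: loose wooden scraper block standing on its black rubber edge, about 0.25 kg. Origin in the middle of its underside, z up, x across its thickness, y along its width; the same both ways round. Lower block 164 mm wide (y), 24 mm thick (x), 66 mm high. Hung fully home, its origin is at x = -12 mm, z = 66 mm in the rack's frame
- scraper_holes (a point): point midway between the scraper's two round 16 mm holes, which go right through its block along its x, at its y = -45 and 45 mm, 46 mm above its underside
- scraper_handle (a point): middle of the scraper's handle, 93 mm above its underside; the handle is 66 mm wide (y), 20 mm thick (x), and reaches from 66 to 120 mm above the underside
- offcut_1: loose brown cardboard edge-protector offcut, L section 30 x 30 mm, 6 mm thick, 60 mm long (its x), 30 g; origin at the middle of its outline, 15 mm above the deck at the start
- offcut_2: loose brown cardboard edge-protector offcut, L section 30 x 30 mm, 6 mm thick, 62 mm long (its x), 30 g; origin at the middle of its outline, 15 mm above the deck at the start
- offcut_3: loose brown cardboard edge-protector offcut, L section 30 x 30 mm, 6 mm thick, 64 mm long (its x), 30 g; origin at the middle of its outline, 15 mm above the deck at the start
- offcut_4: loose brown cardboard edge-protector offcut, L section 30 x 30 mm, 6 mm thick, 66 mm long (its x), 30 g; origin at the middle of its outline, 15 mm above the deck at the start
- gauge: bystander, to be left alone: flat wooden block with one dark dot, 55x90x10 mm, lying on the bench; origin at the middle of its underside
- tape_measure: bystander, to be left alone: grey tape measure standing on its base, 39x81x62 mm; origin at the middle of its underside
- marker: bystander, to be left alone: black and white marker pen lying on the bench, 135 mm long; origin at the middle of its underside
- bottle: bystander, to be left alone: white squeeze bottle with nozzle, 42 mm across, 128 mm tall; origin at the middle of its underside
Not all that is in view belongs to the job. Leave any green or red look-alike of the offcut_1 alone.

How it is judged:
On the way, in this order (a step that is already met when the one before it is completed fails the run):
1. the scraper is lifted off the bench (height (world z) of scraper above 0.03 m), for 0.2 s.
2. all four offcuts are down in the scrap bin (x of offcut_1 in the frame of trim_board between -0.095 and 0.095 m and y of offcut_1 in the frame of trim_board between -0.244 and -0.11 m and height (world z) of each of offcut_1, offcut_2, offcut_3, offcut_4 below 0.062 m and x of offcut_2 in the frame of trim_board between -0.095 and 0.095 m and y of offcut_2 in the frame of trim_board between -0.244 and -0.11 m and x of offcut_3 in the frame of trim_board between -0.095 and 0.095 m and y of offcut_3 in the frame of trim_board between -0.244 and -0.11 m and x of offcut_4 in the frame of trim_board between -0.095 and 0.095 m and y of offcut_4 in the frame of trim_board between -0.244 and -0.11 m), for 0.2 s.
At the end, for the whole second after the job is handed in: All offcuts in the bin, middles under 62 mm above the bench. Scraper at rest and bearing on the pins: upright within 0.12 rad, square to the rack within 0.15 rad, centred within 9 mm, underside 58 to 74 mm up, its middle 5 to 30 mm before the uprights' front faces (12 is fully home) (all of step 2 and x of scraper in the frame of pin_rack between -0.03 and -0.005 m and y of scraper in the frame of pin_rack between -0.009 and 0.009 m and z of scraper in the frame of pin_rack between 0.058 and 0.074 m and angle between scraper's own z axis and vertical below 0.12 rad and angle between the x axis of scraper and the x axis of pin_rack, either way round below 0.15 rad and contact force between scraper and pin_rack above 0.5 N and linear speed of scraper below 0.02 m/s); the robot touches nothing.
It fails at once if the fingers or arm touch an offcut (contact force between any of the fingers, the arm and offcut_1 above 0.5 N or contact force between any of the fingers, the arm and offcut_2 above 0.5 N or contact force between any of the fingers, the arm and offcut_3 above 0.5 N or contact force between any of the fingers, the arm and offcut_4 above 0.5 N).
It fails at once if a bystander is moved by more than 30 mm (distance of any of gauge, tape_measure, marker, bottle from where it was at the start of the episode above 0.03 m).
It also fails if it takes over 64 s, if anything falls off the work surface, if the arm or the gripper's body presses on something with over 40 N, if the wrist force passes 120 N, or if a joint passes its speed limit or range.

### The arm

A 6-joint arm with a two-finger parallel gripper is mounted at the origin on the work surface; the furniture and walls round the work are solid. World frame = base frame: x ahead of the robot, y to its left, z up, the work surface at z = 0. Lengths are in m, angles in rad, forces in N, time in s.
With the tool pointing down it reaches from about 0.325 to 1 m from the base axis. Payload 5.1 kg.
Tool frame: the origin (TCP) lies between the finger pads; the fingertips stand 14 mm ahead of it and the grasp point (between the pads) lies 5 mm behind it (arm.tip_reach is the distance from the TCP to the fingertips, in m); z points along the fingers, y is the line along which they close (so a half turn about z gives the same grasp; the last joint's range is limited). The gripper opens to 85 mm and grips with 20 to 120 N. Pads are 22 mm wide; open, the fingers measure 114 mm over their backs; the gripper's body (76 mm by 85 mm) begins 54 mm behind the grasp point. The pads swing forward as they close: fully open they stand 13 mm farther back than shut.
Start: joints at [-1.398, 0.124, 1.65, -0, 1.367, -0.083], TCP at [0.164, -0.629, 0.245] pointing down, gripper open.
Joint ranges: [-2.61, 2.61], [-1.02, 2.33], [0.03, 2.71], [-1.35, 4.49], [0.32, 2.68], [-2.91, 2.91]. Speed limits (rad/s): [2.57, 2.57, 3.14, 3.14, 3.14, 3.14].

### API

Orientations are given as a unit quaternion [x, y, z, w].
In Python, from rig import arm gives the robot as it stands.
- The arm moves only by the shell command python3 -m inch 'ROWS' [FORCE]. ROWS is JSON, a list that holds one entry, the list of rows, each a list of 5 numbers: the shift along the tool's x, y, z in units of 30 mm (1.0 is 30 mm), then the turn about the tool's z in units of 6 degrees (1.0 is 6 degrees), then the finger opening in mm, from 0 to 85.4. In form: [[[dx, dy, dz, roll, fingers], ...]]. A call has 1 to 5 rows; each row shifts and turns the commanded pose from where the row before left it, along the tool's axes as they then stand; what a row does not reach is not made up. A row lasts 1/12 s, in which the tool goes at most 41.7 mm and 7.16 degrees, less where a joint would pass 70% of its speed; a pose out of reach is approached as far as the arm can. A call is refused whole if a number of a shift passes 1 or a number of a turn 1, either way. A call with a gripper value outside its range is refused whole. The fingers move at their own pace and stop on an object; FORCE is the grip in N (left out, the last holds). Time passes only in rows, so rows that do not move let the fingers close. It gives the time, the measured TCP pose, the force, the opening and the grip force at its end, in the units of the state.
- arm.get_obs(): the state, without advancing time (a new reading comes with each control period).
- arm.get_image(name): name is "scene" or "top" or "wrist"; returns (picture, depth): 384x512x3 uint8, blue, green, red; 384x512 float32, m along the optical axis (not along the pixel's ray), 0 where there is no reading.
- arm.camera_info(name): a dict with "K" (3x3 intrinsics, pixels), "xyz" and "rotation" of the camera in the world; the wrist camera has in their place "hand_eye" (4x4, takes a point from camera to tool coordinates, whose origin is the TCP and whose axes are the flange's). Camera axes: x right, y down, z forward; pixel columns grow to the right and rows downward; lengths in m; the calibration is good to about 2 mm. A picture is of the moment at which its call begins: read the wrist's pose just before it. camera_info takes no time and is no camera call.
- arm.close_job(): hands the job in; it is judged then, once.
The state is a dict: "time": time; "qpos": joint angles; "dq": joint speeds; "joint_torque": joint torques, N m; "tcp_pos": TCP position; "tool_rot": TCP orientation; "wrist_force": force on the tool from outside, world axes, zero at the start; "wrist_torque": the same for the moment, N m; "width": finger opening in m; "grasp_force": force on a finger pad.
Only numpy, scipy, OpenCV 4.12 (cv2) and the standard library are available. Lean on these libraries where they do the work, as an engineer would, in place of code of your own. Each camera call takes 0.05 s, during which the arm holds its last target. There are 200 camera calls.

## Working session

There is one attempt and no reset: what is moved stays moved. The work goes in short steps, Python scripts to look and compute and a shell command to move; the robot and the scene stay as the last step left them, time stands still between calls to the robot, and variables do not carry over. Pictures are saved under pics/ and viewed, at most 10 in all, crops included, and the job is handed in when it is done.

```bash
ls; mkdir -p pics
cat > h.py <<'E'
import numpy as np, cv2
from rig import arm
from scipy.spatial.transform import Rotation as R
def cam(n):
    i=arm.camera_info(n); K=np.array(i["K"])
    if n=="wrist":
        o=arm.get_obs(); T=np.eye(4); T[:3,:3]=R.from_quat(o["tool_rot"]).as_matrix(); T[:3,3]=o["tcp_pos"]
        M=T@np.array(i["hand_eye"]); return K,M[:3,3],M[:3,:3]
    r=np.array(i["rotation"])
    r=r if r.shape==(3,3) else R.from_quat(r).as_matrix()
    return K,np.array(i["xyz"]),r
def cloud(n,d,c):
    K,t,r=c; v,u=np.mgrid[:d.shape[0],:d.shape[1]]
    p=np.stack([(u-K[0,2])/K[0,0]*d,(v-K[1,2])/K[1,1]*d,d],-1)
    return p@r.T+t
def ray(c,uv,z):
    K,t,r=c; uv=np.atleast_2d(uv).astype(float)
    q=np.c_[(uv[:,0]-K[0,2])/K[0,0],(uv[:,1]-K[1,2])/K[1,1],np.ones(len(uv))]@r.T
    return t+q*((z-t[2])/q[:,2])[:,None]
E
python3 - <<'E'
from h import *
o=arm.get_obs(); print(o)
for n in("scene","top"):
    c=cam(n); im,d=arm.get_image(n); np.savez(f"{n}.npz",im=im,d=d); cv2.imwrite(f"pics/{n}.png",im); print(n,c, (d>0).mean())
E
```

```text
pics
{'time': 0.0, 'qpos': array([-1.39762097e+00,  1.24507774e-01,  1.65164792e+00,  1.53306389e-06,
        1.36750820e+00, -8.25858203e-02]), 'dq': array([-1.53763911e-03,  6.09520659e-04,  1.21355634e-04, -6.41342272e-04,
        3.60137244e-04,  1.12973863e-05]), 'joint_torque': array([ 2.94303845e-04, -4.23613322e+01, -3.65450656e+01, -6.65292828e-05,
        7.01237179e-03, -2.25958409e-06]), 'tcp_pos': array([ 0.16432038, -0.62829495,  0.24406668]), 'tool_rot': array([ 9.91833903e-01,  1.27532102e-01, -4.61423515e-05, -1.03459269e-03]), 'wrist_force': array([ 0.42537504, -0.35830904,  1.03476815]), 'wrist_torque': array([-0.0047439 , -0.00166698, -0.00747224]), 'grasp_force': 0.0, 'width': 0.08531270452484738}
scene (array([[393.78027647,   0.        , 251.19356916],
       [  0.        , 393.78027647, 197.49283404],
       [  0.        ,   0.        ,   1.        ]]), array([-0.41711802,  1.0797256 ,  0.79798072]), array([[-0.82331418, -0.2477598 ,  0.51065531],
       [-0.56753711,  0.37115566, -0.73494565],
       [-0.00744262, -0.89490701, -0.44619059]])) 0.9960581461588541
top (array([[351.61630721,   0.        , 252.17315517],
       [  0.        , 351.61630721, 190.84475919],
       [  0.        ,   0.        ,   1.        ]]), array([ 0.24662094, -0.07125135,  1.22418423]), array([[-0.02723617, -0.99283455,  0.11635184],
       [-0.9995028 ,  0.02889731,  0.01261368],
       [-0.01588556, -0.11595044, -0.99312796]])) 0.976104736328125
```

View pics/top.png

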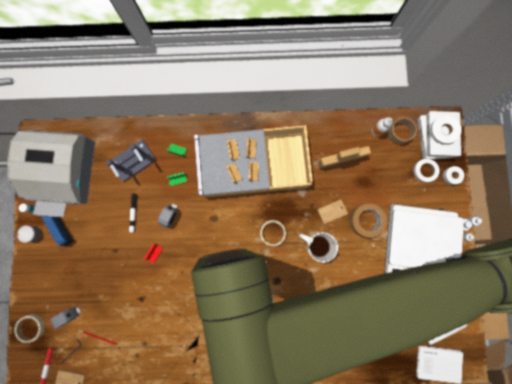

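View pics/scene.png

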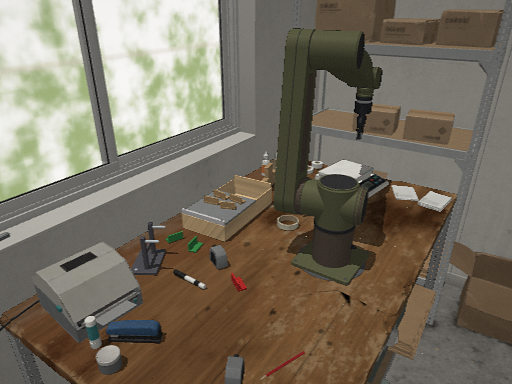

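The top view shows the deck at (232,163), the bin at (290,158), four brown offcuts at about (235,150), (251,148), (235,173) and (253,172), the scraper at (345,157) and the rack at (133,160). The scene view agrees. The green pieces at (177,150) and (178,180) and the red one at (154,253) are look-alikes and stay alone.

Run:
```python
from h import *
z=np.load("top.npz"); im,d=z["im"],z["d"]; c=cam("top"); P=cloud("top",d,c)
cv2.imwrite("pics/crop.png",cv2.resize(im[95:215,90:390],None,fx=2.6,fy=2.6,interpolation=cv2.INTER_CUBIC))
def rect(m,name):
    q=P[m][:,:2].astype(np.float32); r=cv2.minAreaRect(q*1000); print(name,len(q),np.round(r[0],1),np.round(r[1],1),round(r[2],1),"z",np.round(np.percentile(P[m][:,2],[5,50,95]),4))
v,u=np.mgrid[:384,:512]
def box(a,b,e,f): return (u>=a)&(u<b)&(v>=e)&(v<f)
hsv=cv2.cvtColor(im,cv2.COLOR_BGR2HSV); Z=P[...,2]
bx=box(190,316,120,200)
rect(bx&(Z>.07)&(Z<.11),"board+bin")
rect(bx&(abs(Z-.075)<.006)&(hsv[...,1]<60),"deck grey")
rect(bx&(Z>.085)&(hsv[...,1]<60)&(u<205),"rail")
m=bx&(u<268)&(hsv[...,1]>100)&(Z>.079)&(u>205)
n,l,s,ce=cv2.connectedComponentsWithStats(m.astype(np.uint8))
for i in range(1,n):
    if s[i,4]>20: print(ce[i]); rect(l==i,"offcut")
sc=box(310,380,135,180)
rect(sc&(Z>.085)&(Z<.14),"handle"); rect(sc&(Z>.03)&(Z<.14),"scraper all"); rect(sc&(Z>.05)&(Z<.08),"shoulder")
rk=box(100,162,130,190)
rect(rk&(Z>.09)&(Z<.15),"rack up"); rect(rk&(Z>.122)&(Z<.15),"rack tops"); rect(rk&(Z>.004)&(Z<.016),"base")
m=rk&(Z>.09)
n,l,s,ce=cv2.connectedComponentsWithStats(m.astype(np.uint8))
for i in range(1,n):
    if s[i,4]>8: print(ce[i]); rect(l==i,"part")
```

```text
board+bin 4414 [487.5 -60.9] [201.2 370.1] 3.9 z [0.0722 0.0766 0.0948]
deck grey 3141 [482.8   6.3] [201.1 224.9] 3.8 z [0.072  0.0757 0.0791]
rail 158 [387.1  66.2] [381.9  93.3] 30.6 z [0.0854 0.0879 0.0915]
[250.74820144 148.04316547]
offcut 139 [522.4 -57. ] [25.9 58.3] 87.9 z [0.0797 0.083  0.1077]
[232.89552239 149.29104478]
offcut 134 [521.3   2.9] [61.8 25.9] 9.8 z [0.0798 0.0831 0.1062]
[253.43181818 171.28030303]
offcut 132 [444.5 -61.8] [25.7 57. ] 87.8 z [0.0796 0.0825 0.1061]
[233.85       172.55833333]
offcut 120 [442.2   1.5] [56.  25.6] 23.0 z [0.0795 0.083  0.1061]
handle 193 [ 473.4 -316.8] [ 47.4 182.1] 27.0 z [0.0917 0.1188 0.1235]
scraper all 497 [ 479.7 -342.3] [ 50.5 230.7] 23.2 z [0.0387 0.0685 0.1218]
shoulder 248 [ 493.  -372.8] [ 25.  164.4] 12.9 z [0.0566 0.0665 0.0709]
rack up 170 [487.4 347.4] [ 59.6 104.9] 33.0 z [0.0992 0.1205 0.1327]
rack tops 65 [489.6 349.5] [ 56.3 104.7] 31.2 z [0.1224 0.1293 0.1337]
base 759 [517.  377.3] [220.2 209.4] 88.2 z [0.005  0.0102 0.0145]
[136.21686747 150.73493976]
part 83 [511. 311.] [59.2 14.9] 29.1 z [0.1    0.1205 0.1318]
[112.73563218 166.12643678]
part 87 [462.1 385.3] [58.6 14.8] 31.3 z [0.098  0.1204 0.1327]
```

View pics/crop.png

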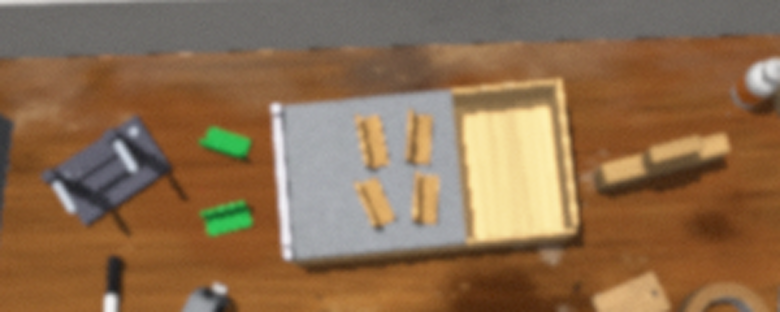

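The crop confirms the wooden block with a raised handle at crop (663,160) is the scraper. The grey-decked board carries the four brown offcuts, and the dark frame with two white pins at crop (62,195) and (125,155) is the rack. Next I work out which way the pins point, and the first move.

Run:
```python
from h import *
z=np.load("top.npz"); im,d=z["im"],z["d"]; P=cloud("top",d,cam("top")); Z=P[...,2]
v,u=np.mgrid[:384,:512]
g=im.max(-1)
for nm,(a,b,e,f) in dict(A=(122,150,135,165),B=(100,124,150,182)).items():
    m=(u>=a)&(u<b)&(v>=e)&(v<f)&(Z>.1)
    for k,t in (("bright",m&(g>130)),("dark",m&(g<=100))): print(nm,k,t.sum(),np.round(P[t].mean(0),4),np.round(np.median(Z[t]),4))
m=(u>325)&(u<380)&(v>135)&(v<180)&(Z>.11)&(Z<.13)
print("handle",cv2.minAreaRect((P[m][:,:2]*1000).astype(np.float32)))
o=arm.get_obs(); Rt=R.from_quat(o["tool_rot"]).as_matrix()
print("to above scraper, tool mm", Rt.T@(np.array([.493,-.373,.245])-o["tcp_pos"])*1000, Rt.round(3))
```

```text
A bright 41 [0.4986 0.2969 0.1466] 0.1198
A dark 18 [0.5289 0.317  0.1234] 0.1275
B bright 40 [0.4553 0.3806 0.1197] 0.1199
B dark 26 [0.4809 0.3925 0.1228] 0.1269
handle ((492.83697509765625, -372.65594482421875), (19.483781814575195, 65.51553344726562), 13.285117149353027)
to above scraper, tool mm [ 382.56323415 -163.86116684   -0.49056746] [[ 0.967  0.253 -0.   ]
 [ 0.253 -0.967  0.002]
 [ 0.    -0.002 -1.   ]]
```

```bash
python3 -m inch '[[[0.98,-0.42,0,0,85],[0.98,-0.42,0,0,85],[0.98,-0.42,0,0,85],[0.98,-0.42,0,0,85],[0.98,-0.42,0,0,85]]]' | tail -c 400; python3 -m inch '[[[0.98,-0.42,0,0,85],[0.98,-0.42,0,0,85],[0.98,-0.42,0,0,85],[0.98,-0.42,0,0,85],[0.98,-0.42,0,0,85]]]' >/dev/null;python3 -m inch '[[[0.98,-0.42,0,0,85],[0.98,-0.42,0,0,85],[0.98,-0.42,0,0,85],[0,0,0,-1,85],[0,0,0,-1,85]]]' >/dev/null;python3 -m inch '[[[0,0,0,-1,85],[0,0,0,-1,85],[0,0,0,-1,85],[0,0,0,-1,85],[0,0,0,-1,85]]]' >/dev/null;python3 -m inch '[[[0,0,0,-1,85],[0,0,0,-1,85],[0,0,0,-1,85],[0,0,0,-1,85],[0,0,0,-1,85]]]' >/dev/null;python3 -m inch '[[[0,0,0,-1,85],[0,0,0,-1,85],[0,0,0,-0.74,85],[0,0,0,0,85],[0,0,0,0,85]]]'
python3 - <<'E'
from h import *
o=arm.get_obs(); print(o["tcp_pos"],o["qpos"],o["time"]); Rt=R.from_quat(o["tool_rot"]).as_matrix(); print(np.degrees(np.arctan2(Rt[1,1],Rt[0,1])),Rt[:,2])
c=cam("wrist"); im,d=arm.get_image("wrist"); cv2.imwrite("pics/w1.png",im); P=cloud("w",d,c); Z=P[...,2]
m=(Z>.11)&(Z<.13)&(np.hypot(P[...,0]-.493,P[...,1]+.373)<.06)
print("handle",m.sum(),cv2.minAreaRect((P[m][:,:2]*1000).astype(np.float32)),np.median(Z[m]))
m=(Z>.055)&(Z<.075)&(np.hypot(P[...,0]-.493,P[...,1]+.373)<.1)
print("shoulder",m.sum(),cv2.minAreaRect((P[m][:,:2]*1000).astype(np.float32)),np.median(Z[m]))
E
```

```text
time: 0.52
tcp_pos: [0.2915, -0.5294, 0.2447]
tool_rot: [0.992, 0.127, -0.0, -0.0]
wrist_force: [0.8, -0.2, 0.5]
width: 0.0852
grasp_force: 0.0
time: 2.6
tcp_pos: [0.4926, -0.3735, 0.2448]
tool_rot: [0.623, 0.782, 0.0, -0.0]
wrist_force: [1.1, -0.5, -0.3]
width: 0.0853
grasp_force: 0.0
[ 0.49257767 -0.37351767  0.24480228] [-7.35610007e-01  5.54975803e-02  1.72415814e+00  1.97459092e-05
  1.36280168e+00 -9.62111727e-01] 2.6
12.977368357703403 [-6.28178898e-04  5.94605337e-04 -9.99999626e-01]
handle 1393 ((488.84112548828125, -371.68231201171875), (20.06648063659668, 65.2621841430664), 12.645009994506836) 0.12046167353661408
shoulder 1588 ((488.91094970703125, -372.30743408203125), (23.987497329711914, 163.74795532226562), 13.067366600036621) 0.06678349863421665
```

```bash
python3 -m inch '[[[0.06,-0.05,0.9,0,85],[0,0,0.9,0,85],[0,0,0.9,0,85],[0,0,0.9,0,85],[0,0,0.8,0,85]]]' >/dev/null; python3 -m inch '[[[0,0,0.4,0,85],[0,0,0.23,0,85],[0,0,0,0,85],[0,0,0,0,0],[0,0,0,0,0]]]' 100; python3 -m inch '[[[0,0,0,0,0],[0,0,0,0,0],[0,0,0,0,0],[0,0,0,0,0],[0,0,0,0,0]]]'
```

```text
time: 3.48
tcp_pos: [0.492, -0.3732, 0.0966]
tool_rot: [0.622, 0.783, -0.0, 0.002]
wrist_force: [-0.0, 0.0, 0.2]
width: 0.0634
grasp_force: 0.0
time: 3.9
tcp_pos: [0.4913, -0.3728, 0.0955]
tool_rot: [0.622, 0.783, -0.0, 0.001]
wrist_force: [-0.8, -0.5, 3.8]
width: 0.0194
grasp_force: 98.0
```

```bash
python3 -m inch '[[[0,0,-0.6,0,0],[0,0,-0.9,0,0],[0,0,-0.9,0,0],[0,0,-0.9,0,0],[0,0,-0.9,0,0]]]' 110; python3 -m inch '[[[0,0,-0.8,0,0],[0,0,0,-0.9,0],[0,0,0,-0.9,0],[0,0,0,-0.9,0],[0,0,0,-0.9,0]]]' >/dev/null; python3 -m inch '[[[0,0,0,-0.9,0],[0,0,0,-0.9,0],[0,0,0,-0.9,0],[0,0,0,-0.9,0],[0,0,0,-0.9,0]]]' >/dev/null; python3 -m inch '[[[0,0,0,-0.9,0],[0,0,0,-0.9,0],[0,0,0,-0.9,0],[0,0,0,-0.9,0],[0,0,0,-0.9,0]]]' >/dev/null; python3 -m inch '[[[0,0,0,-0.9,0],[0,0,0,0,0],[0,0,0,0,0]]]'
python3 - <<'E'
from h import *
o=arm.get_obs(); print(o["qpos"],o["time"]); Rt=R.from_quat(o["tool_rot"]).as_matrix(); print(np.degrees(np.arctan2(Rt[1,1],Rt[0,1])))
w=np.r_[np.array([.478,.074,.25])]; print(Rt.T@(w-o["tcp_pos"])/.03)
E
```

```text
time: 4.32
tcp_pos: [0.4903, -0.3717, 0.2204]
tool_rot: [0.622, 0.783, 0.0, -0.001]
wrist_force: [0.9, -0.1, -2.4]
width: 0.0188
grasp_force: 107.4
time: 5.82
tcp_pos: [0.4906, -0.3719, 0.2434]
tool_rot: [-0.035, 0.999, 0.001, -0.001]
wrist_force: [0.5, -0.2, -1.7]
width: 0.0191
grasp_force: 107.6
[-7.35887060e-01  5.11287629e-02  1.73102688e+00  9.71500970e-05
  1.36108992e+00 -2.37584042e+00] 5.8167
93.96120408539784
[-0.60894092 14.85674523 -0.20094347]
```

```bash
python3 -m inch '[[[-0.04,0.6,-0.2,0,0],[-0.04,0.95,0,0,0],[-0.04,0.95,0,0,0],[-0.04,0.95,0,0,0],[-0.04,0.95,0,0,0]]]' >/dev/null; python3 -m inch '[[[-0.04,0.95,0,0,0],[-0.04,0.95,0,0,0],[-0.04,0.95,0,0,0],[-0.04,0.95,0,0,0],[-0.04,0.95,0,0,0]]]' >/dev/null; python3 -m inch '[[[-0.04,0.95,0,0,0],[-0.04,0.95,0,0,0],[-0.04,0.95,0,0,0],[-0.04,0.95,0,0,0],[-0.04,0.95,0,0,0]]]' >/dev/null;  python3 -m inch '[[[0,0.95,0,0,0],[0,0,0,0,0],[0,0,0,0,0]]]'
python3 - <<'E'
from h import *
o=arm.get_obs(); Rt=R.from_quat(o["tool_rot"]).as_matrix(); t=o["tcp_pos"]
b=np.array([.483,.004]);a=np.radians(3.9);y=np.array([-np.sin(a),np.cos(a)]);x=np.array([np.cos(a),np.sin(a)])
print(t,"board x,y",(t[:2]-b)@x,(t[:2]-b)@y,np.degrees(np.arctan2(Rt[1,1],Rt[0,1])))
c=cam("wrist"); im,d=arm.get_image("wrist"); cv2.imwrite("pics/w2.png",im); P=cloud("w",d,c); np.savez("w2.npz",im=im,P=P)
B=np.stack([(P[...,:2]-b)@x,(P[...,:2]-b)@y,P[...,2]],-1)
m=(B[...,2]>.08)&(B[...,2]<.12)&(abs(B[...,0])<.105)&(B[...,1]<.1)&(B[...,1]>-.1)
n,l,s,ce=cv2.connectedComponentsWithStats(m.astype(np.uint8))
for i in range(1,n):
    if s[i,4]>150: q=B[l==i]; print(s[i,4],np.percentile(q,[1,99],axis=0).round(3).tolist())
E
```

```text
time: 7.32
tcp_pos: [0.4766, 0.0745, 0.2502]
tool_rot: [-0.036, 0.999, -0.0, -0.0]
wrist_force: [0.1, -0.5, -2.1]
width: 0.0192
grasp_force: 108.4
[0.47662879 0.0744539  0.25016112] board x,y -0.0015645095688871583 0.07072408654908706 94.169018242274
1760 [[-0.076, -0.081, 0.08], [-0.014, -0.045, 0.107]]
1645 [[-0.075, -0.02, 0.08], [-0.014, 0.023, 0.107]]
1501 [[0.002, -0.081, 0.08], [0.065, -0.044, 0.107]]
1498 [[0.002, -0.02, 0.08], [0.068, 0.014, 0.107]]
```

View pics/w2.png

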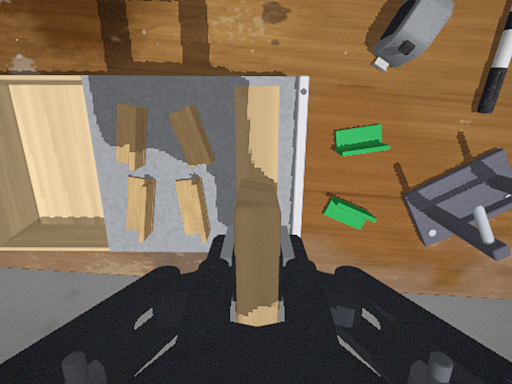

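The picture shows the blade held at (258,190) between the rail at (302,160) and the four brown offcuts at (131,135), (190,135), (141,208) and (192,208). The green look-alikes at (360,140) and (348,213) are off the board. I lower it now.

```bash
python3 -m inch '[[[0.08,0,0.6,0,0],[0,0,0.7,0,0],[0,0,0.7,0,0],[0,0,0.4,0,0],[0,0,0,0,0]]]' >/dev/null;  python3 -m inch '[[[0,0,0,0,0],[0,0,0.07,0,0],[0,0,0.05,0,0],[0,0,0,0,0],[0,0,0,0,0]]]'
```

```text
time: 8.2
tcp_pos: [0.4751, 0.0732, 0.1757]
tool_rot: [-0.036, 0.999, 0.0, 0.001]
wrist_force: [-0.3, -0.1, -1.4]
width: 0.0187
grasp_force: 108.3
```

```bash
python3 -m inch '[[[0,0,0.07,0,0],[0,0,0,0,0],[0,0,0,0,0]]]';  python3 -m inch '[[[0,0,0.04,0,0],[0,0,0,0,0],[0,0,0,0,0]]]'
```

```text
time: 8.45
tcp_pos: [0.4745, 0.0733, 0.1727]
tool_rot: [-0.036, 0.999, 0.0, -0.0]
wrist_force: [0.6, 0.5, -2.8]
width: 0.0188
grasp_force: 108.4
time: 8.7
tcp_pos: [0.4746, 0.0732, 0.1714]
tool_rot: [-0.036, 0.999, 0.0, -0.0]
wrist_force: [0.6, -0.8, -2.4]
width: 0.0191
grasp_force: 108.3
```

```bash
python3 -m inch '[[[0,-0.2,0,0,0],[0,-0.4,0,0,0],[0,-0.4,0,0,0],[0,-0.4,0,0,0],[0,-0.4,0,0,0]]]' > /dev/null; python3 -m inch '[[[0,-0.4,0,0,0],[0,-0.4,0,0,0],[0,-0.4,0,0,0],[0,-0.3,0,0,0],[0,0,0,0,0]]]'
cat > look.py <<'E'
import sys
from h import *
c=cam("top"); im,d=arm.get_image("top"); P=cloud("t",d,c)
b=np.array([.483,.004]);a=np.radians(3.9);y=np.array([-np.sin(a),np.cos(a)]);x=np.array([np.cos(a),np.sin(a)])
o=arm.get_obs(); t=o["tcp_pos"]; print("tcp board",(t[:2]-b)@x,(t[:2]-b)@y,t[2])
cv2.imwrite(f"pics/{sys.argv[1]}.png",cv2.resize(im[100:220,180:330],None,fx=4,fy=4,interpolation=cv2.INTER_CUBIC))
E
python3 look.py s1
```

```text
time: 9.53
tcp_pos: [0.4819, -0.0273, 0.1716]
tool_rot: [-0.035, 0.999, -0.0, 0.0]
wrist_force: [0.7, -0.2, -3.2]
width: 0.0188
grasp_force: 108.5
tcp board -0.003295122891291328 -0.030331351360003967 0.17156153081395734
```

View pics/s1.png

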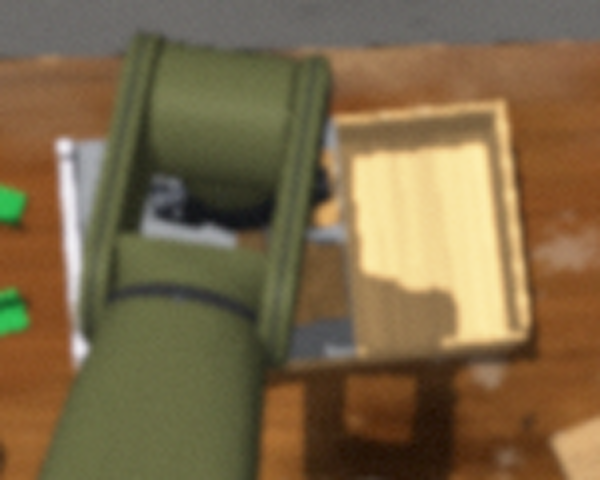

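The arm hides the blade, and the leading offcuts show at crop (325,180) to (330,260), just before the bin edge at x=345. I carry on.

```bash
python3 -m inch '[[[0,-0.2,0,0,0],[0,-0.4,0,0,0],[0,-0.4,0,0,0],[0,-0.4,0,0,0],[0,-0.4,0,0,0]]]' > /dev/null; python3 -m inch '[[[0,-0.4,0,0,0],[0,-0.4,0,0,0],[0,-0.4,0,0,0],[0,-0.2,0,0,0],[0,0,0,0,0]]]'
python3 - <<'E'
from h import *
b=np.array([.483,.004]);a=np.radians(3.9);y=np.array([-np.sin(a),np.cos(a)]);x=np.array([np.cos(a),np.sin(a)])
t=arm.get_obs()["tcp_pos"]; print("tcp board",(t[:2]-b)@x,(t[:2]-b)@y,t[2])
c=cam("wrist"); im,d=arm.get_image("wrist"); cv2.imwrite("pics/w3.png",im)
E
```

```text
time: 10.42
tcp_pos: [0.4887, -0.1228, 0.1716]
tool_rot: [-0.035, 0.999, -0.0, 0.0]
wrist_force: [0.7, -1.2, -2.1]
width: 0.0185
grasp_force: 108.4
tcp board -0.002959658871088653 -0.12688003176874033 0.17159931358854194
```

View pics/w3.png

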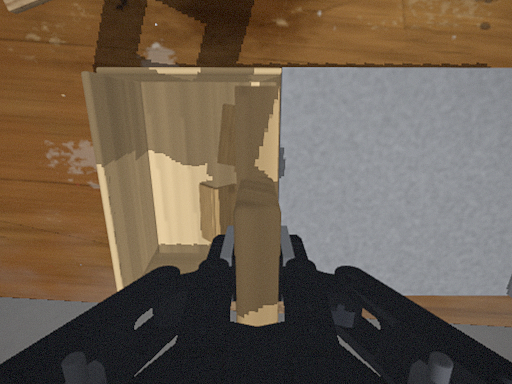

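The deck right of x=280 is empty. Offcuts show in the bin at (228,135) and (212,212), and the blade hides the rest. I lift and count them.

```bash
python3 -m inch '[[[0,0,-0.5,0,0],[0,0,-0.9,0,0],[0,0,-0.9,0,0],[0,0.8,-0.9,0,0],[0,0.9,0,0,0]]]' > /dev/null; python3 -m inch '[[[0,0.9,0,0,0],[0,0.9,0,0,0],[0,0.3,0,0,0],[0,0,0,0,0],[0,0,0,0,0]]]'
python3 - <<'E'
from h import *
b=np.array([.483,.004]);a=np.radians(3.9);y=np.array([-np.sin(a),np.cos(a)]);x=np.array([np.cos(a),np.sin(a)])
c=cam("wrist"); im,d=arm.get_image("wrist"); cv2.imwrite("pics/w4.png",im); P=cloud("w",d,c)
B=np.stack([(P[...,:2]-b)@x,(P[...,:2]-b)@y,P[...,2]],-1)
m=(B[...,2]>.009)&(B[...,2]<.2)&(abs(B[...,0])<.09)&(B[...,1]<-.115)&(B[...,1]>-.238)
n,l,s,ce=cv2.connectedComponentsWithStats(m.astype(np.uint8))
for i in range(1,n):
    if s[i,4]>100: q=B[l==i]; print(s[i,4],ce[i],np.percentile(q,[1,50,99],axis=0).round(3).tolist())
E
```

```text
time: 11.3
tcp_pos: [0.4803, -0.0073, 0.2674]
tool_rot: [-0.037, 0.999, -0.0, -0.0]
wrist_force: [-0.2, -0.6, -2.0]
width: 0.019
grasp_force: 108.9
1339 [156.22479462 129.12173264] [[-0.077, -0.168, 0.011], [-0.047, -0.142, 0.024], [-0.016, -0.123, 0.044]]
1937 [153.85854414 187.12132163] [[0.001, -0.191, 0.011], [0.033, -0.158, 0.02], [0.066, -0.13, 0.043]]
312 [111.05448718 231.48076923] [[0.089, -0.237, 0.01], [0.09, -0.214, 0.047], [0.09, -0.177, 0.074]]
281 [162.04982206 229.46975089] [[0.089, -0.18, 0.009], [0.09, -0.143, 0.038], [0.09, -0.118, 0.072]]
```

View pics/w4.png

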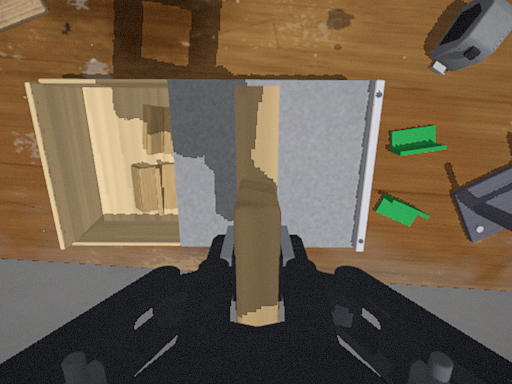

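All four offcuts lie in the bin, two nested in each pile at (156,130) and (154,187), none above 45 mm, and the deck is clear. Next is the rack.

```bash
python3 -m inch '[[[0.1,0.5,0,0,0],[0.23,0.95,0,0,0],[0.23,0.95,0,0,0],[0.23,0.95,0,0,0],[0.23,0.95,0,0,0]]]' > /dev/null; python3 -m inch '[[[0.23,0.95,0,0,0],[0.23,0.95,0,0,0],[0.23,0.95,0,0,0],[0.23,0.95,0,0,0],[0.23,0.95,0,0,0]]]' > /dev/null;  python3 -m inch '[[[0.13,0.95,0,0,0],[0,0,0,0.9,0],[0,0,0,0.9,0],[0,0,0,0.9,0],[0,0,0,0.9,0]]]' > /dev/null;  python3 -m inch '[[[0,0,0,0.9,0],[0,0,0,0.9,0],[0,0,0,0.9,0],[0,0,0,0.9,0],[0,0,0,0.9,0]]]' > /dev/null;  python3 -m inch '[[[0,0,0,0.9,0],[0,0,0,0.9,0],[0,0,0,0.45,0],[0,0,0,0,0],[0,0,0,0,0]]]'
cat > rack.py <<'E'
import sys
from h import *
o=arm.get_obs(); t=o["tcp_pos"]; Rt=R.from_quat(o["tool_rot"]).as_matrix()
print(t,"yaw_y",np.degrees(np.arctan2(Rt[1,1],Rt[0,1])),o["time"])
c=cam("wrist"); im,d=arm.get_image("wrist"); cv2.imwrite(f"pics/{sys.argv[1]}.png",im); P=cloud("w",d,c); np.savez(sys.argv[1]+".npz",im=im,P=P,t=t,Rt=Rt)
T=(P-t)@Rt*1000   # tool mm
b=np.array([.4996,.3562]);a=np.radians(32);X=np.array([np.cos(a),np.sin(a)]);Y=np.array([-X[1],X[0]])
B=np.stack([(P[...,:2]-b)@X,(P[...,:2]-b)@Y,P[...,2]],-1); g=im.max(-1)
for s in(1,-1):
    m=(B[...,2]>.1)&(B[...,2]<.127)&(abs(B[...,0]+.022)<.035)&(abs(B[...,1]-s*.045)<.025)&(g>110)
    m2=(B[...,2]>.125)&(B[...,2]<.14)&(abs(B[...,0]-.01)<.03)&(abs(B[...,1]-s*.045)<.03)&(g<=110)
    for nm,k in(("pin",m),("upr",m2)):
        if k.sum()>20:
            r=cv2.minAreaRect((P[k][:,:2]*1000).astype(np.float32)); rt=cv2.minAreaRect(T[k][:,:2].astype(np.float32))
            print(s,nm,k.sum(),np.round(r[0],1),np.round(r[1],1),round(r[2],1),"tool",np.round(rt[0],1),round(rt[2],1),"z",np.percentile(P[k][:,2],[50,95]).round(4))
# scraper in tool frame: shoulder & handle
D=T[...,2]
for nm,lo,hi,W in(("shoulder",26,36,14),("handle",-32,-18,14)):
    m=(D>lo)&(D<hi)&(abs(T[...,1])<20)&(abs(T[...,0])<95); 
    if m.sum()>20: print(nm,m.sum(),cv2.minAreaRect(T[m][:,:2].astype(np.float32)),np.median(D[m]))
E
python3 rack.py w5
```

```text
time: 13.43
tcp_pos: [0.3908, 0.286, 0.2673]
tool_rot: [0.485, 0.875, -0.0, 0.0]
wrist_force: [0.7, 0.2, -2.7]
width: 0.0185
grasp_force: 109.1
[0.39078376 0.28600825 0.26734182] yaw_y 31.987058536364074 13.4333
1 pin 483 [457.8 385.9] [57.8 14.1] 36.7 tool [ 49.2 109.8] 85.3 z [0.1194 0.1211]
1 upr 74 [471.2 397.4] [ 7.4 17. ] 5.9 tool [ 51.9 127.3] 26.0 z [0.1285 0.1307]
-1 pin 406 [506.9 311. ] [59.1 13.3] 36.5 tool [-40.3 111.8] 85.5 z [0.1195 0.1211]
-1 upr 70 [520.5 324.1] [18.5  9.8] 83.1 tool [-36.4 130.3] 38.9 z [0.1281 0.1303]
shoulder 4047 ((52.997840881347656, -1.3340015411376953), (60.46196365356445, 24.110563278198242), 0.11766687780618668) 28.67167033099906
handle 6438 ((5.90648078918457, 1.5856285095214844), (38.69583511352539, 59.360992431640625), 75.50537109375) -25.003249640225754
```

View pics/w5.png

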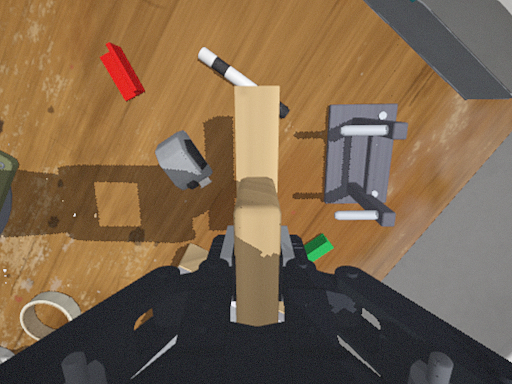

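Both pins show at (365,130) and (357,215) and the uprights behind them. The scraper is vertical at column 257, with its far end at row 87. I fit the pin axes by rays onto the pin plane.

```bash
cat > pins.py <<'E'
import sys
from h import *
f=np.load(sys.argv[1]+".npz"); im,P,t,Rt=f["im"],f["P"],f["t"],f["Rt"]
i=arm.camera_info("wrist"); T=np.eye(4);T[:3,:3]=Rt;T[:3,3]=t;M=T@np.array(i["hand_eye"]); c=(np.array(i["K"]),M[:3,3],M[:3,:3])
g=im.min(-1); m=((g>120)&(P[...,2]>.105)&(P[...,2]<.125)&(P[...,0]>.42)&(P[...,1]>.27)).astype(np.uint8)
n,l,s,ce=cv2.connectedComponentsWithStats(m); L=[]
for k in sorted(range(1,n),key=lambda k:-s[k,4])[:2]:
    v,u=np.nonzero(l==k); r=cv2.boxPoints(cv2.minAreaRect(np.c_[u,v].astype(np.float32)))
    e=[np.linalg.norm(r[0]-r[1]),np.linalg.norm(r[1]-r[2])]
    a,b=((r[0]+r[3])/2,(r[1]+r[2])/2) if e[0]>e[1] else ((r[0]+r[1])/2,(r[2]+r[3])/2)
    a,b=sorted([a,b],key=lambda q:q[0])
    w=ray(c,[a,b],.115); q=(w-t)@Rt*1000; dq=q[1]-q[0]
    print(s[k,4],a,b,"tip",q[0,:2].round(1),"root",q[1,:2].round(1),"len",np.linalg.norm(dq).round(1),"ang of axis from tool y, deg",np.degrees(np.arctan2(dq[0],dq[1])).round(2)); L.append(q)
L.sort(key=lambda q:-q[0,0]); 
for j,nm in((0,"tip"),(1,"root")):
    d=L[0][j]-L[1][j]; print(nm,"mid",((L[0][j]+L[1][j])/2).round(1),"sep",np.linalg.norm(d[:2]).round(1),"line ang from tool x",np.degrees(np.arctan2(d[1],d[0])).round(2))
E
python3 pins.py w5
```

```text
1398 [452.00006 311.00003] [517.00006 246.00003] tip [-166.2  235.8] root [-78.3 291. ] len 103.7 ang of axis from tool y, deg 57.89
457 [341.  129.5] [387.  129.5] tip [49.8 82.3] root [ 49.9 127.8] len 45.6 ang of axis from tool y, deg 0.05
tip mid [-58.2 159.  152.3] sep 265.0 line ang from tool x -35.41
root mid [-14.2 209.4 152.3] sep 207.5 line ang from tool x -51.84
```

```bash
sed -i 's/&(P\[...,1\]>.27)/\&(P[...,1]>.27)\&(np.hypot(P[...,0]-.483,P[...,1]-.348)<.085)/' pins.py
python3 - <<'E'
s=open('pins.py').read()
s=s.replace('    w=ray(','    vx,vy,x0,y0=cv2.fitLine(np.c_[u,v].astype(np.float32),cv2.DIST_L2,0,.01,.01).ravel(); a,b=[np.array([X,y0+vy/vx*(X-x0)]) for X in(a[0],b[0])]\n    w=ray(')
open('pins.py','w').write(s)
E
python3 pins.py w5
```

```text
457 [341.      129.73395] [387.      129.36234] tip [49.6 82.3] root [ 50.  127.8] len 45.5 ang of axis from tool y, deg 0.51
353 [335.      214.85081] [377.      214.35295] tip [-41.1  83.7] root [-40.4 129.2] len 45.5 ang of axis from tool y, deg 0.82
tip mid [  4.3  83.  152.3] sep 90.7 line ang from tool x -0.9
root mid [  4.8 128.5 152.3] sep 90.4 line ang from tool x -0.87
```

```bash
python3 -m inch '[[[0,0,0,-0.14,0],[0.06,0.4,0.3,0,0],[0,0.6,0.7,0,0],[0,0.3,0.7,0,0],[0,0,0.7,0,0]]]' > /dev/null; python3 -m inch '[[[0,0,0.7,0,0],[0,0,0.33,0,0],[0,0,0,0,0],[0,0,0,0,0],[0,0,0,0,0]]]'; python3 rack.py w6; python3 pins.py w6
```

```text
time: 14.32
tcp_pos: [0.4228, 0.3098, 0.1663]
tool_rot: [0.478, 0.878, 0.001, 0.001]
wrist_force: [-0.3, 0.2, -1.7]
width: 0.0188
grasp_force: 109.1
[0.4227959  0.30984589 0.16632553] yaw_y 32.85482833686687 14.3167
1 pin 1159 [458.2 385.4] [57.9 15.3] 36.4 tool [44.3 70.6] 86.4 z [0.1196 0.1212]
1 upr 172 [471.9 399. ] [18.5  9.1] 87.8 tool [48.2 89.5] 35.0 z [0.1282 0.1303]
-1 pin 385 [507.1 312. ] [58.4 12.6] 35.8 tool [-43.9  71.8] 87.0 z [0.118  0.1208]
-1 upr 133 [521.6 325.7] [10.5 14.3] 3.1 tool [-40.3  91.5] 29.8 z [0.1276 0.1299]
shoulder 4050 ((52.842140197753906, -1.3509197235107422), (24.087032318115234, 60.825740814208984), 89.87867736816406) 28.65920155617254
handle 6410 ((5.232995986938477, -2.3849334716796875), (59.99514389038086, 38.57618713378906), 17.591699600219727) -24.996464340995253
1079 [324.     149.7067] [396.      149.97435] tip [45.2 42.6] root [45.  89.5] len 46.8 ang of axis from tool y, deg -0.18
185 [353.66058 263.3699 ] [379.82556 273.47104] tip [-38.7  70.4] root [-47.2  90.7] len 22.1 ang of axis from tool y, deg -22.76
tip mid [ 3.2 56.5 51.5] sep 88.3 line ang from tool x -18.3
root mid [-1.1 90.1 51.6] sep 92.3 line ang from tool x -0.78
```

View pics/w6.png

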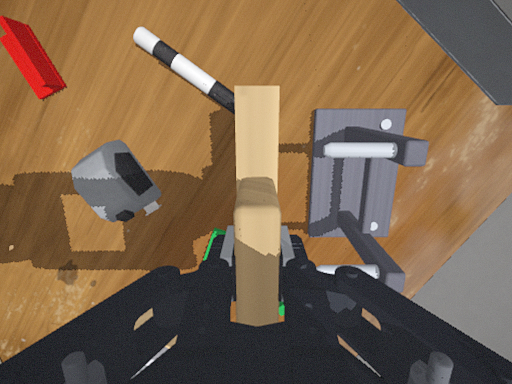

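Pin 1 lies at rows 143–157, columns 324–396. The second is half hidden at (350,270). The scraper sits square to them and about 1 mm too far along tool +x, so I correct that and go in slowly.

```bash
python3 -m inch '[[[-0.035,0.2,0.03,0,0],[0,0.3,0,0,0],[0,0.3,0,0,0],[0,0,0,0,0],[0,0,0,0,0]]]';  python3 -m inch '[[[0,0,0,0,0],[0,0,0,0,0]]]'; python3 -c "
from h import *
print(arm.get_obs()['tcp_pos'])"
```

```text
time: 14.78
tcp_pos: [0.4434, 0.3219, 0.1639]
tool_rot: [0.478, 0.878, 0.0, 0.0]
wrist_force: [-0.4, 0.9, -1.8]
width: 0.0185
grasp_force: 109.1
time: 14.95
tcp_pos: [0.4425, 0.3214, 0.1635]
tool_rot: [0.478, 0.878, -0.0, -0.0]
wrist_force: [0.6, 0.1, -2.4]
width: 0.0186
grasp_force: 109.1
[0.44248475 0.32142742 0.16349139]
```

```bash
python3 -m inch '[[[0,0.12,0,0,0],[0,0.15,0,0,0],[0,0.15,0,0,0],[0,0.15,0,0,0],[0,0,0,0,0]]]';  python3 -m inch '[[[0,0.1,0,0,0],[0,0.1,0,0,0],[0,0,0,0,0]]]'; python3 rack.py w7; python3 pins.py w7
```

```text
time: 15.37
tcp_pos: [0.4579, 0.3313, 0.1639]
tool_rot: [0.478, 0.878, 0.0, 0.0]
wrist_force: [0.1, 0.4, -2.8]
width: 0.0188
grasp_force: 109.1
time: 15.62
tcp_pos: [0.4625, 0.3343, 0.1638]
tool_rot: [0.478, 0.878, 0.0, 0.0]
wrist_force: [0.3, 0.5, -1.9]
width: 0.0189
grasp_force: 109.1
[0.46254952 0.33426254 0.16377398] yaw_y 32.82992797369917 15.6167
1 pin 749 [465.1 390.3] [40.8 14.4] 37.4 tool [45.7 32.6] 85.4 z [0.1197 0.1213]
1 upr 129 [476.1 398.3] [11.8 16.5] 33.0 tool [46.4 46.1] 89.8 z [0.1289 0.1304]
-1 upr 38 [521.  329.5] [9.2 1.6] 32.3 tool [-35.7  46.5] 0.5 z [0.1266 0.1288]
shoulder 4050 ((52.624454498291016, -1.3706531524658203), (61.18953323364258, 24.06093406677246), 0.0875810906291008) 28.66829492684696
handle 6424 ((5.450212478637695, 1.6945457458496094), (38.39673614501953, 60.59501647949219), 75.03656768798828) -24.99075908570242
727 [278.      148.47739] [324.      148.63591] tip [46.3 12.5] root [46.3 41.9] len 29.4 ang of axis from tool y, deg -0.15Traceback (most recent call last):
  File "pins.py", line 17, in <module>
    d=L[0][j]-L[1][j]; print(nm,"mid",((L[0][j]+L[1][j])/2).round(1),"sep",np.linalg.norm(d[:2]).round(1),"line ang from tool x",np.degrees(np.arctan2(d[1],d[0])).round(2))
              ~^^^
IndexError: list index out of range
```

The holes are already on the pins with no force. I push home.

```bash
python3 -m inch '[[[0,0.2,0,0,0],[0,0.25,0,0,0],[0,0.25,0,0,0],[0,0.15,0,0,0],[0,0,0,0,0]]]';  python3 -m inch '[[[0,0.06,0,0,0],[0,0.06,0,0,0],[0,0,0,0,0],[0,0,0,0,0]]]'
```

```text
time: 16.08
tcp_pos: [0.4846, 0.3485, 0.1639]
tool_rot: [0.478, 0.878, 0.0, 0.0]
wrist_force: [0.4, -0.3, -2.0]
width: 0.0188
grasp_force: 109.3
time: 16.42
tcp_pos: [0.4865, 0.3498, 0.1637]
tool_rot: [0.478, 0.878, -0.0, -0.0]
wrist_force: [-0.6, -0.7, -2.7]
width: 0.0192
grasp_force: 109.3
```

```bash
python3 -m inch '[[[0,0.05,0,0,0],[0,0,0,0,0],[0,0,0,0,0]]]' | grep -E 'pos|force';  python3 -m inch '[[[0,0.04,0,0,0],[0,0,0,0,0],[0,0,0,0,0]]]'| grep -E 'pos|force'
```

```text
tcp_pos: [0.4877, 0.3506, 0.1637]
wrist_force: [-0.6, -0.0, -2.3]
grasp_force: 109.0
tcp_pos: [0.4878, 0.3507, 0.1636]
wrist_force: [-4.9, -2.8, -0.1]
grasp_force: 109.5
```

Contact with the uprights. I lower until the pins carry it.

```bash
python3 -m inch '[[[0,-0.03,0.05,0,0],[0,0,0,0,0],[0,0,0,0,0]]]' | grep -E 'pos|force';  python3 -m inch '[[[0,0,0.04,0,0],[0,0,0,0,0],[0,0,0,0,0]]]'| grep -E 'pos|force'
```

```text
tcp_pos: [0.4877, 0.3506, 0.1619]
wrist_force: [-1.5, -2.0, -1.5]
grasp_force: 109.4
tcp_pos: [0.4877, 0.3506, 0.1614]
wrist_force: [-4.2, -3.2, 1.5]
grasp_force: 109.7
```

```bash
python3 -m inch '[[[0,0,0,0,26],[0,0,0,0,36],[0,0,0,0,50],[0,0,0,0,50],[0,0,0,0,50]]]';  python3 -m inch '[[[0,0,-0.3,0,50],[0,0,-0.6,0,50],[0,0,-0.9,0,50],[0,0,-0.9,0,50],[0,0,-0.9,0,50]]]'; python3 -m inch '[[[0,-0.9,0,0,50],[0,-0.9,0,0,50],[0,-0.9,0,0,50],[0,0,0,0,50],[0,0,0,0,50]]]'
python3 - <<'E'
from h import *
c=cam("wrist"); im,d=arm.get_image("wrist"); cv2.imwrite("pics/w8.png",im); P=cloud("w",d,c); Z=P[...,2]
near=np.hypot(P[...,0]-.488,P[...,1]-.35)<.11
for nm,lo,hi in(("shoulder/66+66",.127,.139),("handle top",.18,.192)):
    m=near&(Z>lo)&(Z<hi); print(nm,m.sum(),cv2.minAreaRect((P[m][:,:2]*1000).astype(np.float32)),np.median(Z[m]))
im,d=arm.get_image("scene"); cv2.imwrite("pics/s9.png",cv2.resize(im[200:300,110:270],None,fx=4,fy=4))
E
```

```text
time: 17.83
tcp_pos: [0.4885, 0.351, 0.1614]
tool_rot: [0.478, 0.878, 0.001, 0.0]
wrist_force: [-0.6, 0.6, -1.5]
width: 0.0502
grasp_force: 0.0
time: 18.25
tcp_pos: [0.488, 0.3508, 0.2708]
tool_rot: [0.478, 0.878, 0.0, 0.0]
wrist_force: [0.2, 0.8, -0.1]
width: 0.0505
grasp_force: 0.0
time: 18.67
tcp_pos: [0.4196, 0.3067, 0.27]
tool_rot: [0.478, 0.878, 0.001, 0.001]
wrist_force: [-0.2, 0.7, 0.2]
width: 0.05
grasp_force: 0.0
shoulder/66+66 2569 ((491.11505126953125, 354.24151611328125), (38.43024826049805, 163.21884155273438), 32.99513244628906) 0.13245580275852908
handle top 1931 ((485.03167724609375, 351.29510498046875), (20.51905059814453, 65.2379379272461), 32.84130096435547) 0.1862699256921874
```

View pics/w8.png

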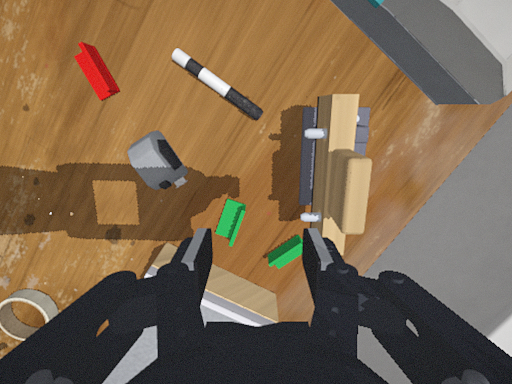

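The scraper hangs on the rack: both pin ends come through at (315,133) and (311,217). The handle top is at 186 mm, so the underside is at about 66 mm, and it is square to the rack. The hand is clear.

```bash
python3 -c "
from rig import arm
print(arm.close_job())"
```

```text
the job is handed in; nothing more can be done
None
```

I swept all four offcuts into the bin, hung the scraper home on both pins, let go and handed the job in after about 19 s of robot time; no verdict was returned.

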